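Test the long-armed limit switch of a microscope stage

TASK

Two roller-lever limit switches stand on the metal breadboard of the microscope stage. Test the one with the longer arm by hand: gently press its roller down until the switch clicks, then let go so that the arm springs back up. Leave the short-armed switch and the rack of slides undisturbed.

Things in the scene. Friction and masses are not known exactly. Their poses are not given: they have to be found in the camera images.
- long_roller (a point): Centre of the black roller (24 mm diameter, 14 mm long) on the longer arm, a steel rod 75 mm from pivot to roller centre. At rest it slopes up 29 degrees: roller centre 66 mm out from and 36 mm above the pivot, 128 mm above the bench. Axes at rest: x level, from pivot to roller; y along the axle; z up. Switch body (40 mm wide, top 16 mm above pivot) is at the pivot, beside the arm on +y.
- long_arm (a joint): Longer arm's angle in rad: 0 at rest (up), grows as the roller is pressed down; a spring returns it. Clicks at 0.30 (roller 21 mm lower than at rest, 7 mm farther out); solid stop at 0.75 (54 mm lower). Pressing the roller takes 4 N at first, 5.5 N at the click, 7.5 N near the stop.
- short_arm (a joint): Angle in rad of the other switch's arm, 0 at rest, grows as pressed. Same body and foot, but its arm is only 36 mm long, its roller 16 mm in diameter, centre 17 mm above the pivot. Not to be operated. Both switches are bolted down about 260 mm apart, left and right on the board; either may be on either side.
- slide_rack: White open rack, loose, 80 x 40 mm, 42 mm high, with upright glass slides, on the board between the switches, on the robot's side. Origin: centre of its underside; x along its length, z up. Not to be moved. (A loose steel microscope objective, 25 mm diameter, 45 mm high, also stands on the board.)

How it is judged:
On the way, in this order (a step that is already met when the one before it is completed fails the run):
1. the longer arm is pressed down until its switch clicks (0.30 rad or more) (value of joint long_arm above 0.3 rad), for 0.1 s.
2. the longer arm is let go and has sprung back up (value of joint long_arm below 0.08 rad), for 0.2 s.
At the end, for the whole second after the job is handed in: Both switch arms are back up at rest (within 0.08 rad), and the slide rack stands upright within 20 mm of where it was (value of joint each of long_arm, short_arm below 0.08 rad and distance of slide_rack from where it was at the start of the episode below 0.02 m and angle between slide_rack's own z axis and vertical below 0.2 rad); the robot touches nothing.
It fails at once if the short-armed switch is operated (its arm pressed by more than 0.2 rad) (value of joint short_arm above 0.2 rad).
It fails at once if the longer arm is pushed with more than 40 N (contact force between anything else and long_arm above 40 N).
It fails at once if the slide rack is moved by more than 20 mm (distance of slide_rack from where it was at the start of the episode above 0.02 m).
It also fails if it takes over 26 s, if anything falls off the work surface, if the arm or the gripper's body presses on something with over 40 N, if the wrist force passes 120 N, or if a joint passes its speed limit or range.

ROBOT

A 6-joint arm with a two-finger parallel gripper is mounted at the origin on the work surface. World frame = base frame: x ahead of the robot, y to its left, z up, the work surface at z = 0. Lengths are in m, angles in rad, forces in N, time in s.
With the tool pointing down it reaches from about 0.375 to 0.925 m from the base axis. Payload 5.7 kg.
Tool frame: the origin (TCP) lies at the very end of the fingers, on their centre line; the grasp point (between the pads) lies 19 mm behind it; z points along the fingers, y is the direction in which the jaws open and shut (so a half turn about z gives the same grasp; the last joint's range is limited). The gripper opens to 85 mm and grips with 20 to 120 N. Pads are 22 mm wide; open, the fingers measure 114 mm over their backs; the gripper's body (76 mm by 85 mm) begins 54 mm behind the grasp point. The pads swing forward as they close: fully open they stand 13 mm farther back than shut.
Start: joints at [1.087, 0.359, 1.51, -0, 1.272, -0.115], TCP at [0.216, 0.56, 0.231] pointing down, gripper open.
Joint ranges: [-2.97, 2.97], [-1.01, 2.36], [0.21, 2.38], [-0.96, 4.11], [0.2, 2.71], [-2.98, 2.98]. Speed limits (rad/s): [2.39, 2.39, 3.14, 3.14, 3.14, 3.14].

INTERFACE

Orientations are given as a rotation vector (axis times angle).
In Python, from cell import r gives the robot as it stands. Calls block until the motion is done:
- r.goto(position, orientation): joint-space move of the TCP to a pose.
- r.line_to(position, rot=None, feed=0.15, stop_force=None): straight line of the TCP; rot=None keeps the orientation; feed is the mean speed in m/s. With stop_force (N) it stops when the force on the tool has changed by that much, and returns True; else False.
- r.set_joints(angles): joint-space move.
- r.gripper_to(opening): finger opening in m; the grip force is fixed at half the most; returns when the fingers have stopped.
- r.hold(seconds).
- r.solve_ik(position, orientation): joint angles nearest the present ones, or None.
- r.grab_frame(name): name is "scene" or "top" or "wrist"; returns a dict with "image" (400x640x3 uint8, red, green, blue), "range_z" (400x640 float32, m along the optical axis (not along the pixel's ray), 0 where there is no reading), "mtx" (3x3 intrinsics, pixels), "camera_from_world" (4x4, takes a point from world to camera coordinates); the wrist camera has in their place "tool_from_camera" (4x4, takes a point from camera to tool coordinates, whose origin is the TCP and whose axes are the flange's). Camera axes: x right, y down, z forward; pixel columns grow to the right and rows downward; lengths in m; the calibration is good to about 2 mm. A picture is of the moment at which its call begins: read the wrist's pose just before it.
A pose or a line that the arm cannot do raises r.PlanningError and nothing moves.
- r.hand_in(): hands the job in, once; it reports no verdict.
Trained networks look in the newest picture that a camera, given by its name, has taken for a name from the list of things; names that differ only in an ending like _2 or _b are one class to them, and where a whole thing is asked for, a point or a joint stands for the part that bears it (a point fixed in the world has none). Each returns a list of dicts, best first, with "p" (0 to 1); they miss things now and then, are a little off and sometimes report something else, mostly with a low value. They report only what shows in the picture. A call takes as long as a camera call.
- r.search_frame(label, camera): "bbox" ([left, top, width, height] in pixels, round what is visible of it).
- r.silhouettes(label, camera): "mask" (400x640 bool, what is visible of it) and "bbox" ([left, top, width, height] in pixels, round what is visible of it).
- r.landmark_of(label, camera): "point" ([column, row] in pixels: a listed point, or the origin of a listed thing).
Readings, each from a call of its own:
- r.get_time(): time.
- r.get_q(): joint angles.
- r.get_qd(): joint speeds.
- r.get_effort(): joint torques, N m.
- r.get_eef_pos(): TCP position.
- r.get_eef_rot(): TCP orientation.
- r.get_force(): force on the tool from outside, world axes, zero at the start.
- r.get_moment(): the same for the moment, N m.
- r.get_grip_width(): finger opening in m.
Only numpy, scipy, OpenCV 4.12 (cv2) and the standard library are available. Lean on these libraries where they do the work, as an engineer would, in place of code of your own. Each camera call takes 0.05 s, during which the arm holds its last target. There are 200 camera calls.

## Working session

There is one attempt and no reset: what is moved stays moved. The work goes in short steps, each a Python script; the robot and the scene stay as the last script left them, time stands still between calls to the robot, and variables do not carry over. Pictures are saved under pics/ and viewed, about 8 in all and at most 12, crops included, and the job is handed in when it is done.

```bash
mkdir -p pics; cat > h.py <<'E'
import numpy as np, cv2
from cell import r
def w(f,u,v,z):
    c=np.linalg.inv(f["mtx"])@np.array([u,v,1.])*z
    return (np.linalg.inv(f["camera_from_world"])@np.r_[c,1])[:3]
def cloud(f,m):
    v,u=np.nonzero(m&(f["range_z"]>0)); z=f["range_z"][v,u]
    c=np.linalg.inv(f["mtx"])@(np.stack([u,v,np.ones_like(u)])*z)
    return (np.linalg.inv(f["camera_from_world"])@np.vstack([c,np.ones(len(z))]))[:3].T
E
python3 - <<'E'
from h import *
ims=[]
for n in("scene","top"):
    f=r.grab_frame(n); cv2.imwrite(f"pics/{n}.png",f["image"][...,::-1]); 
    print(n,"cam at",np.linalg.inv(f["camera_from_world"])[:3,3].round(3))
    for l in("long_roller","long_arm","short_arm","slide_rack"):
        for d in r.landmark_of(l,n)[:2] if l in("long_roller","slide_rack") else []:
            u,v=d["point"]; z=f["range_z"][int(v),int(u)]; print(l,"pt",np.round(d["point"]),round(d["p"],2),w(f,u,v,z).round(3))
        for d in r.silhouettes(l,n)[:2]:
            p=cloud(f,d["mask"]); print(l,"mask",np.round(d["bbox"]),round(d["p"],2),len(p), p.min(0).round(3) if len(p) else'',p.max(0).round(3) if len(p) else'')
print(r.get_time(),r.get_eef_rot())
E
```

```text
scene cam at [ 1.034 -0.027  0.488]
long_roller pt [200. 217.] 0.63 [ 0.57  -0.197  0.135]
long_roller mask [192. 210.  43.  19.] 0.82 383 [ 0.377 -0.247 -0.001] [ 0.576 -0.166  0.142]
long_arm mask [193. 208.  43.  18.] 0.82 369 [ 0.388 -0.242  0.   ] [ 0.576 -0.165  0.142]
short_arm mask [377. 202.  22.  17.] 0.59 178 [ 0.333  0.059 -0.001] [0.519 0.106 0.118]
short_arm mask [193. 207.  44.  20.] 0.15 402 [ 0.368 -0.259 -0.001] [ 0.576 -0.165  0.142]
slide_rack pt [331. 226.] 0.91 [ 0.465 -0.011  0.042]
slide_rack mask [318. 195.  26.  43.] 0.71 883 [ 0.374 -0.034  0.011] [0.468 0.009 0.055]
top cam at [ 0.404 -0.031  0.732]
long_roller pt [431. 186.] 0.93 [ 0.557 -0.196  0.14 ]
long_roller mask [404. 178.  36.  59.] 0.95 602 [ 0.491 -0.246 -0.001] [ 0.61  -0.162  0.143]
short_arm mask [226. 223.  22.  34.] 0.62 319 [0.469 0.059 0.014] [0.531 0.095 0.121]
slide_rack pt [297. 289.] 0.7 [ 0.425 -0.008  0.056]
slide_rack mask [282. 260.  32.  56.] 0.64 1377 [ 0.386 -0.032  0.011] [0.464 0.011 0.058]
slide_rack mask [401. 178.  37.  59.] 0.59 500 [ 0.492 -0.216  0.012] [ 0.579 -0.162  0.143]
0.7 [-5.75973839e-01 -3.08834212e+00  7.81988997e-05]
```

View pics/scene.png

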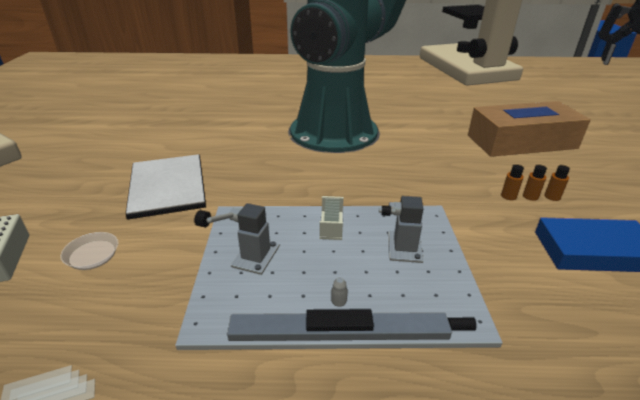

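View pics/top.png

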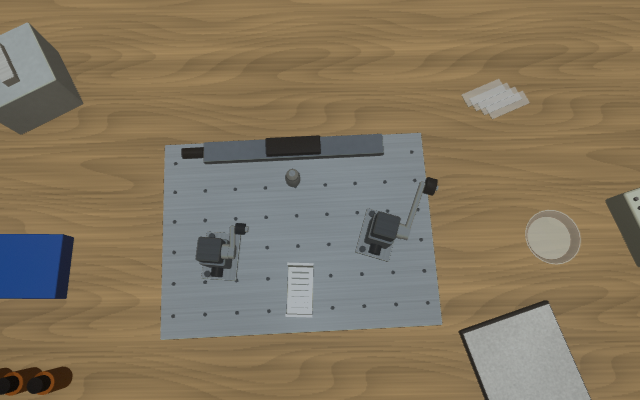

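The top view shows the long-armed switch at right, with its body at about (383,228) and its roller at (431,186). The short-armed switch is at left, roller (241,229), and the rack is at (300,290). In the scene view the long roller is at (200,217). Both views agree with the networks. Next I refine the roller position and arm direction, then approach.

```bash
python3 - <<'E'
from h import *
from scipy.spatial.transform import Rotation as R
f=r.grab_frame("top"); p=cloud(f,np.ones((400,640),bool))
q=p[(abs(p[:,0]-.557)<.04)&(abs(p[:,1]+.197)<.04)&(p[:,2]>.131)]
print(len(q),q.min(0).round(3),q.max(0).round(3),q.mean(0).round(3))
t=q[q[:,2]>.136]; c=(t[:,:2].min(0)+t[:,:2].max(0))/2; print("top",len(t),t.mean(0).round(3),c)
s=cloud(f,r.silhouettes("long_roller","top")[0]["mask"])
for lo,hi in((.085,.095),(.095,.105),(.105,.115),(.115,.125)):
    a=s[(s[:,2]>lo)&(s[:,2]<hi)]; print(lo,len(a),a.mean(0).round(3) if len(a) else '')
b=p[(abs(p[:,0]-.5)<.06)&(abs(p[:,1]+.14)<.06)&(abs(p[:,2]-.108)<.005)]
print("body",len(b),cv2.minAreaRect((b[:,:2]*1000).astype(np.float32)))
E
```

```text
205 [ 0.548 -0.208  0.131] [ 0.573 -0.183  0.144] [ 0.559 -0.196  0.137]
top 139 [ 0.56  -0.197  0.139] [ 0.55997614 -0.19767985]
0.085 3 [ 0.492 -0.165  0.094]
0.095 96 [ 0.504 -0.168  0.102]
0.105 85 [ 0.524 -0.174  0.11 ]
0.115 83 [ 0.543 -0.18   0.12 ]
body 698 ((515.876953125, -148.21688842773438), (51.43672180175781, 50.796051025390625), 72.42350769042969)
```

```bash
python3 - <<'E'
from h import *
from scipy.spatial.transform import Rotation as R
d=np.array([.955,-.295,0]); d/=np.linalg.norm(d); z=np.array([0,0,-1.])
c=[]
for y in(d,-d):
    o=R.from_matrix(np.stack([np.cross(y,z),y,z],1)).as_rotvec()
    s=r.solve_ik([.565,-.1985,.2],o)
    if s is not None: c.append((np.max(abs(np.array(s)-r.get_q())),o))
o=min(c,key=lambda a:a[0])[1]; print(len(c),o)
r.gripper_to(0)
r.goto([.565,-.1985,.2],o); print(r.get_time(),r.get_eef_pos().round(4) if hasattr(r.get_eef_pos(),'round') else r.get_eef_pos())
r.line_to([.565,-.1985,.155],feed=.05)
f0=np.array(r.get_force())
hit=r.line_to([.565,-.1985,.125],feed=.02,stop_force=2.5)
print(hit,r.get_time(),r.get_eef_pos(),np.array(r.get_force())-f0)
f=r.grab_frame("scene"); cv2.imwrite("pics/c1.png",cv2.resize(f["image"][120:260,120:320,::-1],None,fx=4,fy=4))
E
```

```text
1 [2.52809431 1.86503179 0.        ]
4.5 [ 0.5652 -0.1977  0.2   ]
True 6.4083 [ 0.5653659  -0.19862786  0.1392686 ] [-0.12178317 -0.47464828  5.72366106]
```

View pics/c1.png

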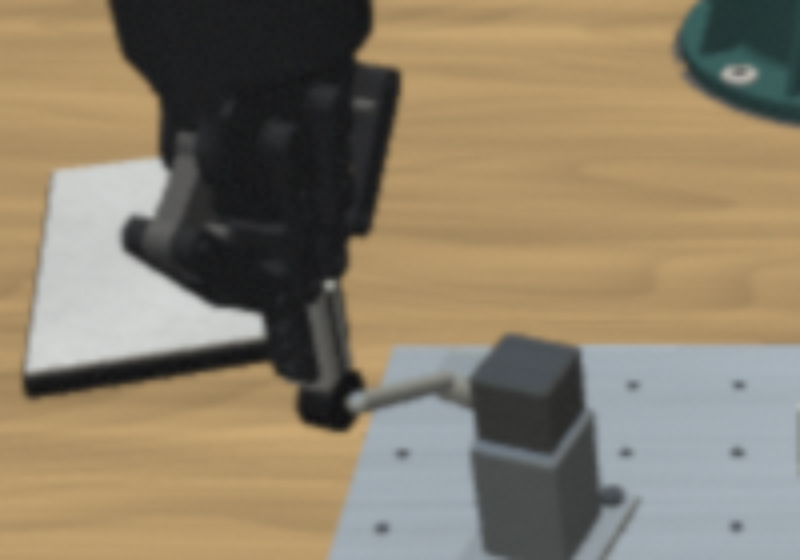

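The crop shows the fingertips resting on top of the roller at about (330,390). Contact came at z = 0.139, as expected, and the body is clear. Now I press about 29 mm, following the roller outward.

```bash
python3 - <<'E'
from h import *
d=np.array([.955,-.295]); a=np.array([.565,-.1985])
b=a+.006*d
hit=r.line_to([*b,.110],feed=.03,stop_force=14)
r.hold(.4)
F=r.get_force(); print(hit,r.get_time(),r.get_eef_pos(),F)
f=r.grab_frame("scene"); cv2.imwrite("pics/c2.png",cv2.resize(f["image"][120:260,120:320,::-1],None,fx=4,fy=4))
E
```

```text
False 8.0 [ 0.57361967 -0.20158225  0.11148027] [ 4.89353974 -1.76775885  6.089563  ]
```

View pics/c2.png

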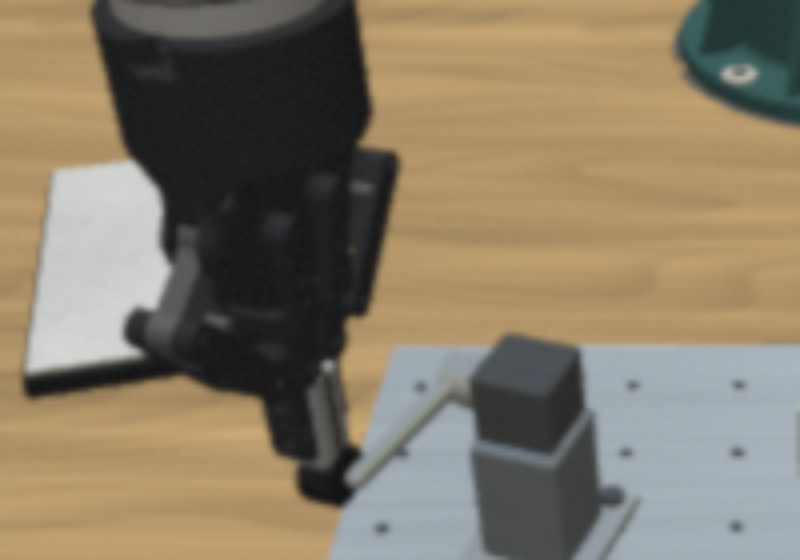

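The roller is clearly down, at about (328,475) against (330,400) before. The force is 6 N with 28 mm of travel, which is past the click. Releasing.

```bash
python3 - <<'E'
from h import *
a=[.565,-.1985]
r.line_to([*a,.141],feed=.05); r.line_to([*a,.23],feed=.08); r.hold(.4)
print(r.get_time(),r.get_eef_pos(),r.get_force())
f=r.grab_frame("scene"); cv2.imwrite("pics/c3.png",cv2.resize(f["image"][100:260,180:420,::-1],None,fx=3.3,fy=3.3))
print(r.landmark_of("long_roller","scene")[:1],r.landmark_of("slide_rack","scene")[:1])
E
```

```text
10.5 [ 0.56493238 -0.19850136  0.22984527] [-0.04696353 -0.21273139 -0.62908813]
[{'point': [201.6, 218.6], 'p': 0.96}] [{'point': [329.6, 226.4], 'p': 0.64}]
```

View pics/c3.png

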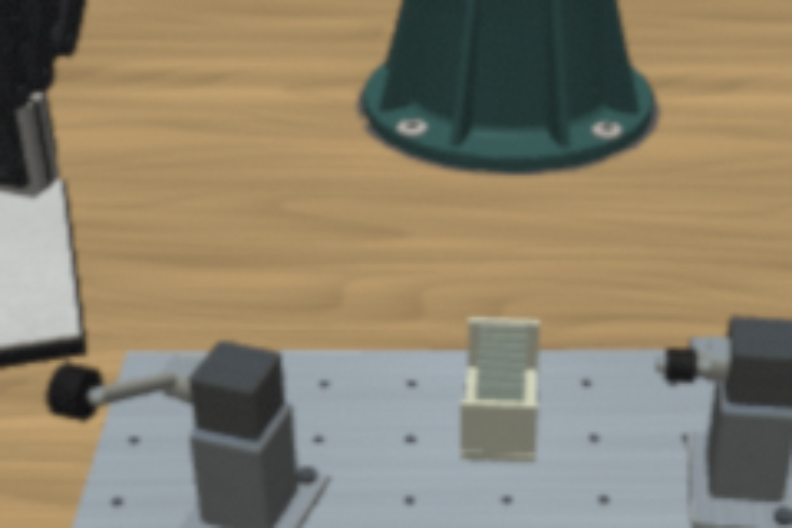

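The long arm is back up (roller at crop (75,390), its starting position), the rack and short switch haven't moved, and the gripper is clear.

```bash
python3 -c "
from cell import r
r.hand_in()"
```

```text
the job is handed in; nothing more can be done
```

I pressed the long-armed switch (on the robot's right) down and released it, then handed the job in at about 10.5 s of the 26 s allowed.

- **Press:** With the gripper closed, the fingers met the roller at z = 0.139. They pushed it down about 28 mm, where the click comes at 21 mm. I held it there for about 0.4 s, and the force on the tool was about 6 N vertical and 5 N sideways, well under 40 N.
- **Release:** After letting go, the roller showed at pixel (201.6, 218.6) in the scene camera, against (200, 217) at the start, so the arm had sprung back.
- **Surroundings:** The slide rack's landmark moved by no more than about 1.5 pixels, and the short-armed switch looked untouched. The gripper was about 9 cm above the roller, touching nothing.

No check failed or disagreed. I couldn't read the switch angle directly, so the click is judged from the distance pressed and the picture.

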